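# Lighter away, snack tray cover slid to its line

## Robot

A 6-joint arm with a two-finger parallel gripper is mounted at the origin on the work surface. World frame = base frame: x ahead of the robot, y to its left, z up, the work surface at z = 0. Lengths are in m, angles in rad, forces in N, time in s.
With the tool pointing down it reaches from about 0.3 to 0.775 m from the base axis. Payload 14.6 kg.
Tool frame: the origin (TCP) lies midway between the tips of the shut fingers; the grasp point (between the pads) lies 19 mm behind it (bot.grasp_offset is the distance from the TCP to the grasp point, in m); z points along the fingers, y is the line along which they close (so a half turn about z gives the same grasp; the last joint's range is limited). The gripper opens to 94 mm and grips with 3 to 60 N. Pads are 16 mm wide; open, the fingers measure 119 mm over their backs; the gripper's body (75 mm by 177 mm) begins 78 mm behind the grasp point.
Start: joints at [-1.308, 0.3, 1.521, -0, 1.321, -0.067], TCP at [0.178, -0.52, 0.205] pointing down, gripper open.
Joint ranges: [-3.03, 3.03], [-0.79, 2.21], [0.23, 2.52], [-1.04, 4.18], [0, 3.07], [-2.55, 2.55]. Speed limits (rad/s): [2.22, 2.22, 2.57, 3.14, 3.14, 3.14].

## Interface

Orientations are given as a unit quaternion [w, x, y, z].
In Python, from station import sensors, cams, bot gives the robot as it stands.
- The arm moves only by the tool play_rows, never from a script. Its argument "steps" is a list of rows, each a list of 6 numbers: the shift along the tool's x, y, z each as a share of 0.5 m, from -1 to 1, then the turn, a rotation vector about the tool's x, y, z each as a share of 180 degrees, from -1 to 1. In form: [[dx, dy, dz, rx, ry, rz], ...]. A call has 1 to 20 rows; each row is the pose to reach, as a shift and turn from the pose commanded when the call began, along the tool's axes at that moment, turning the shorter way round; what a row does not reach only later rows make up. A row lasts 1/8 s, in which the tool goes at most 62.5 mm and 10.7 degrees, less where a joint would pass 70% of its speed; a pose out of reach is approached as far as the arm can. A call with a number of a shift or a turn outside -1 to 1 is refused whole. A call with a gripper value outside its range is refused whole. "jaw" is the opening, from 0 (shut) to 1 (fully open), set as the call begins (left out, the last holds). The fingers move at their own pace and stop on an object; "newtons" is the grip in N (left out, the last holds). Time passes only in rows, so rows that repeat a pose let the fingers close. It gives the time, the measured TCP pose, the force, the opening and the grip force at its end, in the units of the state.
- sensors.observe(): the state, without advancing time (a new reading comes with each control period).
- cams.capture(name): name is "side" or "top"; returns the picture (400x640x3 uint8, red, green, blue); there is no depth.
- cams.camera_params(name): a dict with "vfov" (degrees; the focal length in pixels is half the picture's height over the tangent of half this angle, whatever the lens; pixels are square), "cx", "cy" (the principal point, pixels), "distortion" ([k1, k2, p1, p2, k3] as OpenCV has them; the pictures are not rectified), "origin" and "orientation" of the camera in the world. Camera axes: x right, y down, z forward; pixel columns grow to the right and rows downward; lengths in m; the calibration is good to about 2 mm. A picture is of the moment at which its call begins. camera_params takes no time and is no camera call.
- bot.close_job(): hands the job in; it is judged then, once.
The state is a dict: "time_s": time; "qpos": joint angles; "qd": joint speeds; "joint_efforts": joint torques, N m; "eef_pos": TCP position; "ee_rot": TCP orientation; "wrist_force": force on the tool from outside, world axes, zero at the start; "moment": the same for the moment, N m; "width": finger opening in m; "finger_force": force on a finger pad.
Only numpy, scipy, OpenCV 4.12 (cv2) and the standard library are available. Lean on these libraries where they do the work, as an engineer would, in place of code of your own. Each camera call takes 0.05 s, during which the arm holds its last target. There are 200 camera calls.

## Task

Lay the silver lighter flat inside the open top tier of the red snack tray, then slide the tray's cream cover towards the open end until its leading edge meets the gold line marked across the rims, and leave it there. Nothing stops the cover at the line and it has no grip, so push it with a fingertip pressed on its flat top: firmly enough to carry it, but gently (under 16 N), as it is thin. Leave the teapot, cups and other things where they are.

Things in the scene. Friction and masses are not known exactly. Their poses are not given: they have to be found in the camera images.
- tray: Red and gold three-tier snack tray, 166 (x) by 300 (y) by 142 mm high; it does not move. Origin: under its centre, 0 to 8 mm above the glass (soft feet, differing each time). Top tier: floor at z = 100 mm, 8 mm walls up to z = 134, inside 150 mm in x, y = -142 to 142; open at the -y end; a fixed red deck (gold ring, top z = 142) over y = 20 to 150 hides the cover's rear.
- cover_panel: Thin smooth cream cover, 148 (x) by 170 (y) by 4 mm, in grooves between the tray's walls. Origin: middle of its leading (-y) edge, on its top face, tray z = 132 mm; axes as the tray's. Slides along y only, dry friction about 4.5 N, stays where left; sinks 1 mm per 14 N pressed. Friction coefficient of a fingertip on it 0.5 to 1.2.
- cover (a joint): How far the cover is open, m: 0 = shut, leading edge at tray y = -140 mm; grows as it slides to the tray's +y (opening), up to 0.110. At the start 0.095 to 0.108.
- mark: The gold line, 4 mm wide, scribed across the tops of both side rims (8 mm each) and 24 mm down their outer faces. Origin: on the line's middle, half-way between the rims, at rim-top height; axes as the tray's, the line runs along x. It lies anywhere from tray y = -105 to -80 mm. The cover is right when its leading edge has the line's y.
- lighter_center (a point): Centre of the silver plastic lighter, a flat bar 72 mm long (its x; dark cap and black press button at the +x end), 24 mm wide (y), 12 mm thick (z), about 30 g, lying on the glass at the start.
- teapot: White and blue porcelain teapot, 116 mm across the belly, 110 mm high, spout to its +y and handle to -y reaching 96 mm from the axis. Origin under its centre.
- cup_a: Small white ceramic cup, 58 mm across, 45 mm high. Origin under its centre.
- cup_b: Small blue ceramic cup, 58 mm across, 45 mm high. Origin under its centre.
- remote: Black remote control, 44 by 160 (y) by 18 mm. Origin under its centre.
- tea_tin: Green tea tin, 70 mm across, 110 mm high. Origin under its centre.
- dish: Small white dish, 100 mm across, 20 mm high. Origin under its centre.
Not all that is in view belongs to the job. Several things look just like the part that bears lighter_center: the one meant starts farthest to the robot's left.

How it is judged:
By the outcome, as a careful person would: the job done as asked, in the order asked, and still so for the second after the job is handed in, with the robot touching nothing.
It also fails if it takes over 70 s, if anything falls off the work surface, if the arm or the gripper's body presses on something with over 40 N, if the wrist force passes 120 N, or if a joint passes its speed limit or range.

## Working session

There is one attempt and no reset: what is moved stays moved. The work goes in short steps, Python scripts to look and compute and a tool call to move; the robot and the scene stay as the last step left them, time stands still between calls to the robot, and variables do not carry over. Pictures are saved under pics/ and viewed, at most 10 in all, crops included, and the job is handed in when it is done.

Besides the shell and the picture viewer there is one more tool, called after "Emit:" as name(argument=value, ...), one argument or row to a line, values as JSON. play_rows: Moves the arm, as the interface text tells. Shift numbers are shares of 0.5 m and turn numbers shares of 180 degrees, none past 1 either way. Its arguments: {"type":"object","properties":{"steps":{"type":"array"},"jaw":{"type":"number"},"newtons":{"type":"number"}},"required":["steps"]}

```bash
mkdir -p pics; python3 - <<'E'
from station import sensors,cams,bot
import cv2
for n in("side","top"):
    cv2.imwrite(f"pics/{n}0.png",cams.capture(n)[:,:,::-1]); print(cams.camera_params(n))
print(sensors.observe(),bot.grasp_offset)
E
```

```text
{'vfov': 51.59532691705105, 'cx': 325.7102870585264, 'cy': 196.68598288935033, 'distortion': array([-0.06556447,  0.        ,  0.        ,  0.        ,  0.        ]), 'origin': array([0.33228357, 0.64956334, 0.93754959]), 'orientation': array([ 0.060953  , -0.18205627,  0.92184937, -0.33665114])}
{'vfov': 42.26378851312393, 'cx': 323.5599254940287, 'cy': 196.4186990061075, 'distortion': array([-0.12799264,  0.        ,  0.        ,  0.        ,  0.        ]), 'origin': array([3.38890376e-01, 1.00955931e-03, 1.36763446e+00]), 'orientation': array([-0.06157745,  0.70895654, -0.69944629,  0.06605862])}
{'time_s': 0.1, 'qpos': array([-1.30761556e+00,  3.00455855e-01,  1.52149703e+00, -3.77949564e-05,
        1.32071086e+00, -6.66267693e-02]), 'qd': array([-2.90240179e-04, -1.16368407e-03, -2.14976409e-03, -1.11055387e-03,
        3.75555335e-04,  1.83865084e-05]), 'joint_efforts': array([ 7.82167390e-04, -5.32644117e+01, -3.53283548e+01,  7.08883395e-02,
        2.34798691e-02, -9.07089384e-05]), 'eef_pos': array([ 0.17803714, -0.52014281,  0.20493025]), 'ee_rot': array([-5.31164866e-04,  9.86433246e-01,  1.64162003e-01, -7.07658597e-05]), 'wrist_force': array([-0.61587263, -0.43136593, -0.13435766]), 'moment': array([ 0.07585175, -0.01153161, -0.01358763]), 'finger_force': 0.0, 'width': 0.09395568568704532} 0.0188
```

View pics/top0.png

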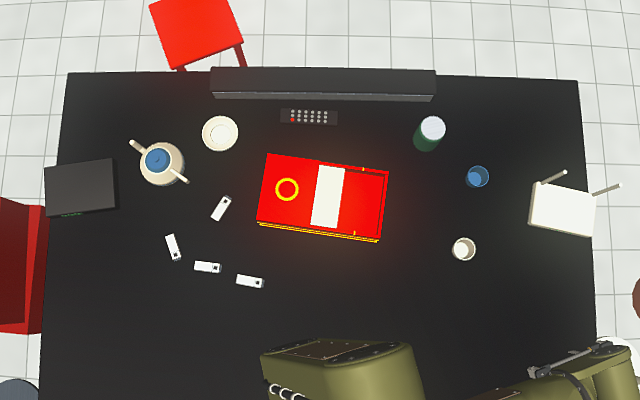

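View pics/side0.png

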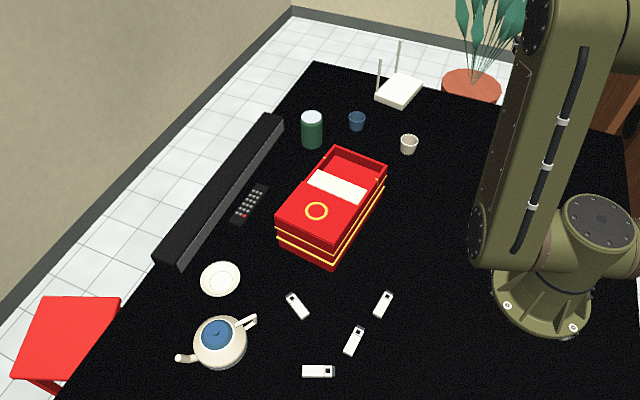

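The top view shows the tray at (323,198), with its open end on the right and gold ticks near (363,169) and (354,233). The leftmost lighter is at (173,247), which is (319,371) in the side view. I'll enlarge these areas.

```bash
cat > h.py <<'E'
from station import sensors,cams,bot
import numpy as np,cv2
from scipy.spatial.transform import Rotation as R
def cam(n):
    p=cams.camera_params(n); f=200/np.tan(np.radians(p["vfov"]/2))
    K=np.array([[f,0,p["cx"]],[0,f,p["cy"]],[0,0,1]]); return K,p["distortion"],p["origin"],R.from_quat(p["orientation"],scalar_first=True)
def px(n,uv,z):
    K,d,o,r=cam(n); u=cv2.undistortPoints(np.array(uv,float).reshape(-1,1,2),K,d).reshape(-1,2)
    v=r.apply(np.c_[u,np.ones(len(u))]); return o+v*((z-o[2])/v[:,2])[:,None]
def proj(n,P):
    K,d,o,r=cam(n); q=r.inv().apply(np.array(P,float).reshape(-1,3)-o)
    return cv2.projectPoints(q,np.zeros(3),np.zeros(3),K,d)[0].reshape(-1,2)
E
python3 - <<'E'
import cv2,numpy as np
t=cv2.imread("pics/top0.png");s=cv2.imread("pics/side0.png")
def c(i,x,y,w,h,k): return cv2.resize(i[y:y+h,x:x+w],None,fx=k,fy=k,interpolation=cv2.INTER_CUBIC)
cv2.imwrite("pics/tray_t.png",c(t,250,145,150,105,5))
a=c(s,265,140,130,135,4); b=c(s,295,355,50,30,5); l=c(t,155,225,40,45,6)
o=np.zeros((540,780,3),np.uint8); o[:540,:520]=a; o[:150,530:780]=b; o[200:470,530:770]=l
cv2.imwrite("pics/mix.png",o)
E
```

```text
(no output)
```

View pics/tray_t.png

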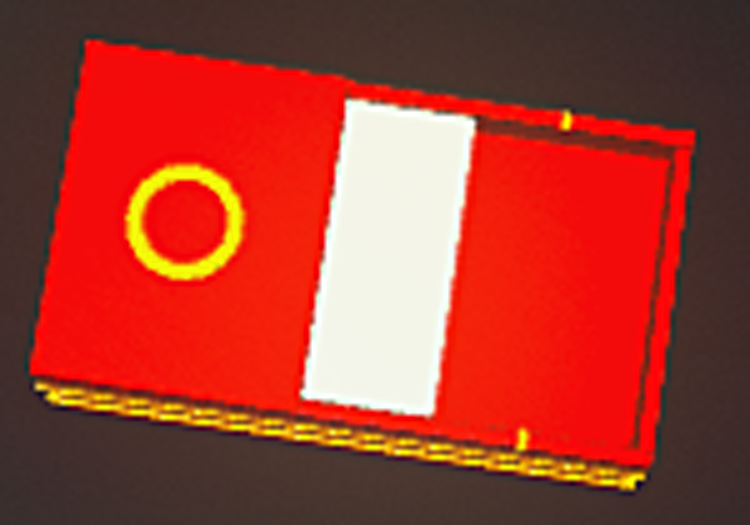

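View pics/mix.png

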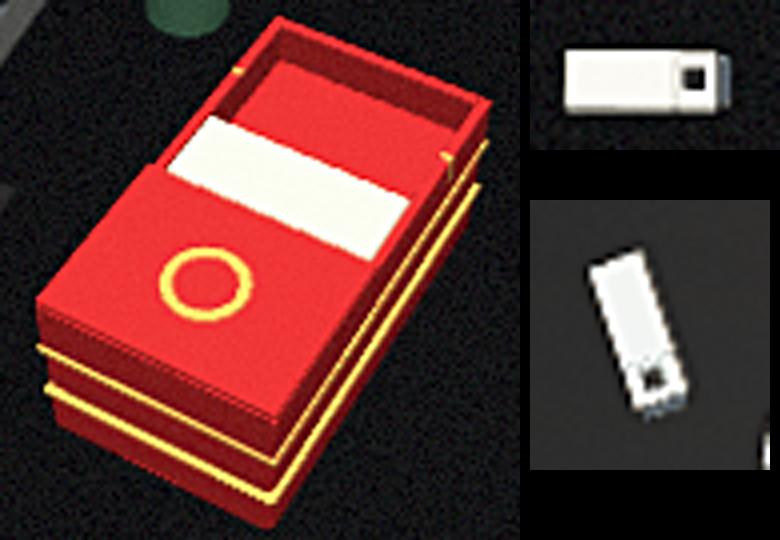

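The crops show the tray's rim corners, the cover's leading edge at crop (476,117)–(434,416), and the mark at (567,121)/(522,439). The lighter's cap end points towards the bottom of the top view. Next I'll fit the poses.

```bash
cat > fit.py <<'E'
from h import *
from scipy.optimize import least_squares
T=lambda X,Y:(250+(X+.5)/5-.5,145+(Y+.5)/5-.5); S=lambda X,Y:(265+(X+.5)/4-.5,140+(Y+.5)/4-.5)
# local x,y,z (y None-> 'm' mark / 'c' cover)
D=[("top",(83,-150,134),T(693,131)),("top",(83,150,142),T(87,40)),("top",(-83,150,142),T(32,375)),("top",(-83,-150,134),T(652,466)),("top",(83,20,142),T(350,80)),
("top",(74,'c',132),T(476,117)),("top",(-74,'c',132),T(434,416)),("top",(79,'m',134),T(567,121)),("top",(-79,'m',134),T(522,439)),
("side",(83,-150,134),S(280,17)),("side",(-83,-150,134),S(491,102)),("side",(83,150,142),S(37,300)),("side",(-83,150,142),S(270,424)),
("side",(79,'m',134),S(238,71)),("side",(-79,'m',134),S(447,157)),("side",(74,'c',132),S(211,116)),("side",(-74,'c',132),S(409,201))]
def pts(p):
    x,y,z,a,m,c=p; L=np.array([[l[0]/1e3,m if l[1]=='m' else c if l[1]=='c' else l[1]/1e3,l[2]/1e3] for _,l,_ in D])
    return R.from_euler('z',a).apply(L)+[x,y,z]
def res(p):
    W=pts(p); return np.concatenate([proj(d[0],w)[0]-d[2] for d,w in zip(D,W)])
s=least_squares(res,[.4,0,.004,0,-.09,-.04],x_scale=[.01,.01,.01,.1,.01,.01],loss='soft_l1')
print("tray x y z yaw mark cover",s.x.round(4)); print(res(s.x).reshape(-1,2).round(1).tolist())
t=px("top",[(155+(X-530)/6,225+(Y-200)/6) for X,Y in((590,267),(642,250),(687,397),(637,411))],.012)
q=px("side",[(295+(X-530)/5,355+Y/5) for X,Y in((565,50),(565,113),(728,113),(728,52))],.012)
for k in(t,q):
    k=k[:,:2]; d=(k[2]+k[3]-k[0]-k[1])/2; print(k.round(3).tolist(),"c",k.mean(0).round(4),"len",np.hypot(*d).round(4),"yaw",np.degrees(np.arctan2(d[1],d[0])).round(1))
E
python3 fit.py
```

```text
tray x y z yaw mark cover [ 0.5668 -0.0035  0.0059 -0.1337 -0.0877 -0.0436]
[[0.3, 0.0], [-0.1, -0.2], [-0.6, -0.5], [-0.1, 0.1], [0.1, -0.7], [0.1, 0.2], [-0.1, 0.1], [0.1, -0.1], [0.3, 0.1], [-0.7, -0.1], [0.2, 0.0], [-0.6, 0.4], [1.6, -1.4], [-0.0, 0.3], [0.1, 0.4], [0.1, 0.3], [0.4, 0.2]]
[[0.473, 0.413], [0.481, 0.39], [0.417, 0.367], [0.41, 0.389]] c [0.4456 0.3898] len 0.0682 yaw -159.0
[[0.483, 0.393], [0.472, 0.418], [0.407, 0.391], [0.416, 0.367]] c [0.4442 0.3921] len 0.0709 yaw -158.0
```

```bash
cat >> h.py <<'E'
def rel(*tg,start=None):
    """targets (x,y,z,yaw deg of tool x), tool down -> shares, from the measured pose"""
    s=sensors.observe(); p=s["eef_pos"]; r=R.from_quat(s["ee_rot"],scalar_first=True)
    if start: p=np.array(start[:3]); r=R.from_euler('z',start[3],degrees=True)*R.from_euler('x',180,degrees=True)
    print("at",p.round(4),"t",s["time_s"],"yaw",np.degrees(np.arctan2(*r.apply([1,0,0])[[1,0]])).round(2),"F",s["wrist_force"].round(2),"w",round(s["width"],4))
    for t in tg:
        q=R.from_euler('z',t[3],degrees=True)*R.from_euler('x',180,degrees=True)
        print(t,(r.inv().apply(np.array(t[:3])-p)/.5).round(4),((r.inv()*q).as_rotvec()/np.pi).round(4))
A=-.1337; O=np.array([.5668,-.0035,.0059])
def tray(x,y,z): return R.from_euler('z',A).apply([x,y,z])+O
E
python3 - <<'E'
from h import *
w=(.40,-.06,.26,18.9)
rel(w); rel((.444,.391,.12,21.5),(.444,.391,.003,21.5),start=w)
print(tray(0,-.095,.101))
E
```

```text
at [ 0.178  -0.5201  0.2049] t 0.1 yaw 18.9 F [-0.62 -0.43 -0.13] w 0.094
(0.4, -0.06, 0.26, 18.9) [ 0.7181 -0.727  -0.1093] [-0.0003 -0.     -0.    ]
at [ 0.4  -0.06  0.26] t 0.1 yaw 18.9 F [-0.62 -0.43 -0.13] w 0.094
(0.444, 0.391, 0.12, 21.5) [ 0.3754 -0.8249  0.28  ] [ 0.      0.     -0.0144]
(0.444, 0.391, 0.003, 21.5) [ 0.3754 -0.8249  0.514 ] [ 0.      0.     -0.0144]
[ 0.55413631 -0.09765217  0.1069    ]
```

Emit:
play_rows(
  steps=[
    [0.1,-0.1,-0.1,0,0,0],
    [0.2,-0.2,-0.11,0,0,0],
    [0.3,-0.3,-0.11,0,0,0],
    [0.38,-0.38,-0.11,0,0,0],
    [0.46,-0.46,-0.11,0,0,0],
    [0.54,-0.54,-0.11,0,0,0],
    [0.62,-0.62,-0.11,0,0,0],
    [0.68,-0.69,-0.11,0,0,0],
    [0.718,-0.727,-0.11,0,0,0],
    [0.718,-0.727,-0.11,0,0,0],
    [0.718,-0.727,-0.11,0,0,0],
    [0.718,-0.727,-0.11,0,0,0],
  ],
  jaw=0.6,
)

```text
time_s: 1.6
eef_pos: [0.3998, -0.061, 0.2604]
ee_rot: [0.0, 0.987, 0.163, -0.0]
wrist_force: [0.8, -0.6, -0.6]
width: 0.0567
finger_force: 0.0
```

Emit:
play_rows(
  steps=[
    [0.05,-0.1,0.0,0,0,0],
    [0.1,-0.2,0.0,0,0,-0.007],
    [0.14,-0.3,0.0,0,0,-0.014],
    [0.18,-0.4,0.0,0,0,-0.0144],
    [0.23,-0.5,0.05,0,0,-0.0144],
    [0.28,-0.6,0.1,0,0,-0.0144],
    [0.33,-0.7,0.2,0,0,-0.0144],
    [0.36,-0.78,0.25,0,0,-0.0144],
    [0.3754,-0.8249,0.28,0,0,-0.0144],
    [0.3754,-0.8249,0.28,0,0,-0.0144],
    [0.3754,-0.8249,0.28,0,0,-0.0144],
    [0.3754,-0.8249,0.28,0,0,-0.0144],
    [0.3754,-0.8249,0.28,0,0,-0.0144],
  ],
)

```text
time_s: 3.22
eef_pos: [0.4445, 0.3903, 0.1212]
ee_rot: [-0.0, 0.983, 0.186, 0.0]
wrist_force: [-0.5, 0.1, 0.2]
width: 0.0566
finger_force: 0.0
```

```bash
python3 - <<'E'
from h import *
rel((.444,.391,.05,21.5),(.444,.391,.003,21.5))
i=cams.capture("top")[:,:,::-1][200:300,120:240]; j=cams.capture("side")[:,:,::-1][300:400,250:370]
cv2.imwrite("pics/pre.png",np.hstack([cv2.resize(k,None,fx=3.2,fy=3.2,interpolation=cv2.INTER_CUBIC) for k in(i,j)]))
E
```

```text
at [0.4445 0.3903 0.1212] t 3.225 yaw 21.44 F [-0.47  0.09  0.19] w 0.0566
(0.444, 0.391, 0.05, 21.5) [-0.0005 -0.0016  0.1424] [-0.0001 -0.0003 -0.0004]
(0.444, 0.391, 0.003, 21.5) [-0.0006 -0.0016  0.2364] [-0.0001 -0.0003 -0.0004]
```

View pics/pre.png

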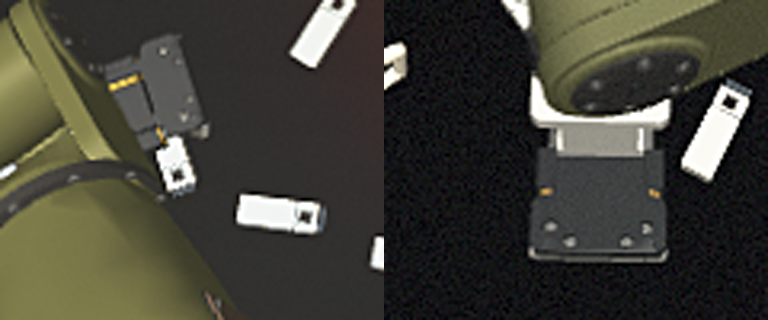

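The gripper is over the lighter, and nothing nearby is in the way. Now I'll go down and grip it.

Emit:
play_rows(
  steps=[
    [-0.001,-0.002,0.08,0,0,0],
    [-0.001,-0.002,0.14,0,0,0],
    [-0.001,-0.002,0.19,0,0,0],
    [-0.001,-0.002,0.22,0,0,0],
    [-0.001,-0.002,0.235,0,0,0],
    [-0.001,-0.002,0.235,0,0,0],
    [-0.001,-0.002,0.235,0,0,0],
  ],
)

```text
time_s: 4.2
eef_pos: [0.4436, 0.3919, 0.0039]
ee_rot: [-0.0, 0.982, 0.186, 0.001]
wrist_force: [-0.3, 0.3, 0.5]
width: 0.0562
finger_force: 0.0
```

Emit:
play_rows(
  steps=[
    [0,0,0,0,0,0],
    [0,0,0,0,0,0],
    [0,0,0,0,0,0],
    [0,0,0,0,0,0],
    [0,0,0,0,0,0],
    [0,0,0,0,0,0],
  ],
  jaw=0,
  newtons=10,
)

```text
time_s: 4.95
eef_pos: [0.4433, 0.3916, 0.003]
ee_rot: [0.0, 0.982, 0.186, 0.0]
wrist_force: [-0.2, -0.9, 1.9]
width: 0.0236
finger_force: 10.0
```

```bash
python3 - <<'E'
from h import *
rel((.444,.391,.25,21.5))
p=tray(0,-.095,.100)
for w in [(.444,.391,.25,21.5)]: rel((*p[:2],.25,-7.66),(*p[:2],p[2]+.004,-7.66),start=w)
E
```

```text
at [0.4433 0.3916 0.003 ] t 4.95 yaw 21.49 F [-0.22 -0.9   1.92] w 0.0236
(0.444, 0.391, 0.25, 21.5) [ 0.001   0.0016 -0.494 ] [ 0.     -0.     -0.0001]
at [0.444 0.391 0.25 ] t 4.95 yaw 21.5 F [-0.22 -0.9   1.92] w 0.0236
(np.float64(0.554136307538472), np.float64(-0.09765216881856646), 0.25, -7.66) [-0.1532  0.99    0.    ] [ 0.    -0.     0.162]
(np.float64(0.554136307538472), np.float64(-0.09765216881856646), np.float64(0.1099), -7.66) [-0.1532  0.99    0.2802] [ 0.    -0.     0.162]
```

Emit:
play_rows(
  steps=[
    [0,0,-0.06,0,0,0],
    [0,0,-0.16,0,0,0],
    [0,0,-0.26,0,0,0],
    [0,0,-0.36,0,0,0],
    [0,0,-0.44,0,0,0],
    [0,0,-0.494,0,0,0],
    [0,0,-0.494,0,0,0],
    [0,0,-0.494,0,0,0],
  ],
)

```text
time_s: 5.95
eef_pos: [0.4429, 0.3914, 0.2484]
ee_rot: [0.0, 0.982, 0.186, -0.001]
wrist_force: [0.1, -0.3, -0.5]
width: 0.0239
finger_force: 10.0
```

Emit:
play_rows(
  steps=[
    [0,0.06,0,0,0,0.01],
    [-0.02,0.14,0,0,0,0.02],
    [-0.03,0.22,0,0,0,0.03],
    [-0.05,0.31,0,0,0,0.05],
    [-0.06,0.4,0,0,0,0.065],
    [-0.08,0.49,0,0,0,0.08],
    [-0.09,0.58,0,0,0,0.095],
    [-0.1,0.67,0,0,0,0.11],
    [-0.12,0.76,0,0,0,0.125],
    [-0.13,0.85,0,0,0,0.14],
    [-0.145,0.93,0,0,0,0.155],
    [-0.153,0.98,0,0,0,0.162],
    [-0.153,0.99,0,0,0,0.162],
    [-0.153,0.99,0,0,0,0.162],
    [-0.153,0.99,0,0,0,0.162],
  ],
)

```text
time_s: 7.82
eef_pos: [0.5532, -0.0961, 0.2497]
ee_rot: [-0.0, 0.998, -0.066, -0.0]
wrist_force: [0.2, -0.2, -0.4]
width: 0.024
finger_force: 10.0
```

```bash
python3 - <<'E'
from h import *
p=tray(0,-.095,.100)
rel((*p[:2],.16,-7.66),(*p[:2],p[2]+.004,-7.66))
i=cams.capture("top")[:,:,::-1][130:260,250:400]; j=cams.capture("side")[:,:,::-1][80:210,265:415]
cv2.imwrite("pics/pre2.png",np.hstack([cv2.resize(k,None,fx=2.6,fy=2.6,interpolation=cv2.INTER_CUBIC) for k in(i,j)]))
E
```

```text
at [ 0.5532 -0.0961  0.2497] t 7.825 yaw -7.6 F [ 0.22 -0.17 -0.39] w 0.024
(np.float64(0.554136307538472), np.float64(-0.09765216881856646), 0.16, -7.66) [0.0023 0.0029 0.1795] [-0.      0.0001  0.0004]
(np.float64(0.554136307538472), np.float64(-0.09765216881856646), np.float64(0.1099), -7.66) [0.0023 0.0029 0.2797] [-0.      0.0001  0.0004]
```

View pics/pre2.png

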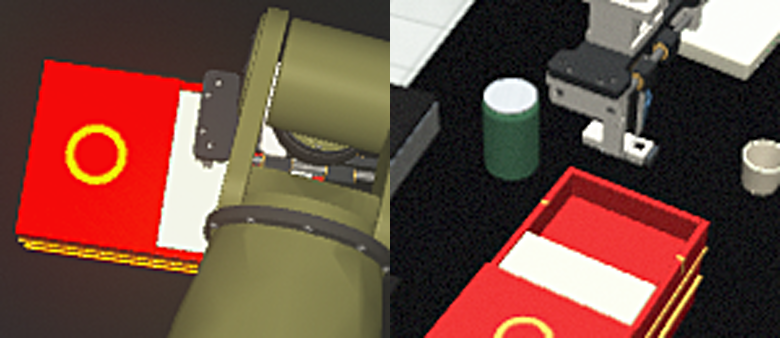

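The lighter is held level above the open tier. Lowering it now.

Emit:
play_rows(
  steps=[
    [0.002,0.003,0.06,0,0,0],
    [0.002,0.003,0.12,0,0,0],
    [0.002,0.003,0.18,0,0,0],
    [0.002,0.003,0.22,0,0,0],
    [0.002,0.003,0.25,0,0,0],
    [0.002,0.003,0.268,0,0,0],
    [0.002,0.003,0.276,0,0,0],
    [0.002,0.003,0.276,0,0,0],
    [0.002,0.003,0.276,0,0,0],
  ],
)

```text
time_s: 9.05
eef_pos: [0.5544, -0.0987, 0.1125]
ee_rot: [0.0, 0.998, -0.067, 0.0]
wrist_force: [0.1, -0.6, 0.2]
width: 0.0237
finger_force: 10.0
```

Emit:
play_rows(
  steps=[
    [0,0,0.002,0,0,0],
    [0,0,0.003,0,0,0],
    [0,0,0.003,0,0,0],
  ],
)

```text
time_s: 9.43
eef_pos: [0.5542, -0.0987, 0.1104]
ee_rot: [0.0, 0.998, -0.067, 0.0]
wrist_force: [-0.8, 0.7, -1.0]
width: 0.0238
finger_force: 10.0
```

Emit:
play_rows(
  steps=[
    [0,0,0.001,0,0,0],
    [0,0,0.002,0,0,0],
    [0,0,0.002,0,0,0],
  ],
)

```text
time_s: 9.8
eef_pos: [0.5541, -0.0987, 0.1094]
ee_rot: [-0.0, 0.998, -0.067, -0.0]
wrist_force: [-0.1, 0.6, 0.1]
width: 0.024
finger_force: 10.0
```

Emit:
play_rows(
  steps=[
    [0,0,0.001,0,0,0],
    [0,0,0.002,0,0,0],
    [0,0,0.002,0,0,0],
  ],
)

```text
time_s: 10.18
eef_pos: [0.5542, -0.0987, 0.1093]
ee_rot: [0.0, 0.998, -0.067, 0.0]
wrist_force: [-3.9, -0.1, 9.5]
width: 0.0239
finger_force: 10.0
```

Emit:
play_rows(
  steps=[
    [0,0,-0.002,0,0,0],
    [0,0,-0.002,0,0,0],
    [0,0,-0.002,0,0,0],
    [0,0,-0.002,0,0,0],
    [0,0,-0.04,0,0,0],
    [0,0,-0.1,0,0,0],
    [0,0,-0.2,0,0,0],
    [0,0,-0.28,0,0,0],
    [0,0,-0.28,0,0,0],
  ],
  jaw=0.4,
)

```text
time_s: 11.3
eef_pos: [0.5551, -0.0989, 0.2515]
ee_rot: [0.0, 0.998, -0.067, 0.003]
wrist_force: [-0.1, -0.8, -0.4]
width: 0.0375
finger_force: 0.0
```

```bash
python3 - <<'E'
from h import *
a=tray(0,-.030,.142);print(a)
rel((*a[:2],.19,-7.66))
j=cams.capture("side")[:,:,::-1][90:230,255:405]
cv2.imwrite("pics/placed.png",cv2.resize(j,None,fx=4,fy=4,interpolation=cv2.INTER_CUBIC))
E
```

```text
[ 0.56280094 -0.03323226  0.1479    ]
at [ 0.5551 -0.0989  0.2515] t 11.3 yaw -7.67 F [-0.07 -0.78 -0.37] w 0.0375
(np.float64(0.5628009392226754), np.float64(-0.03323226383744204), 0.19, -7.66) [-0.0029 -0.1323  0.1228] [ 0.0002 -0.0017 -0.0001]
```

View pics/placed.png

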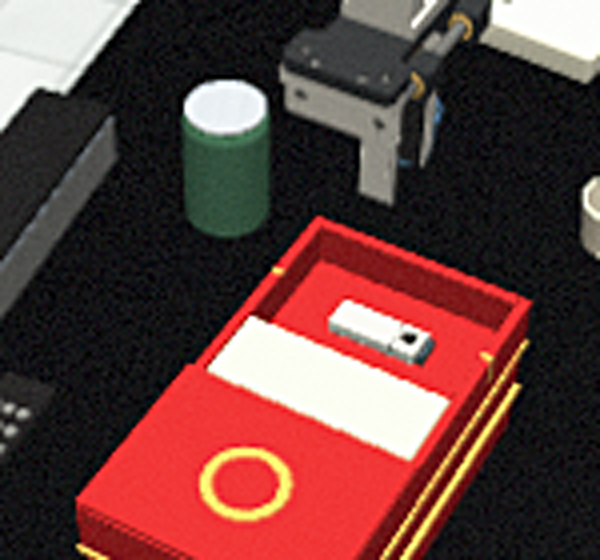

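The lighter lies flat in the tier. Next I'll shut the fingers and move above the cover.

```bash
python3 - <<'E'
from h import *
a=tray(0,-.010,0)
rel((*a[:2],.19,-7.66),(*a[:2],.144,-7.66))
E
```

```text
at [ 0.5544 -0.0987  0.2491] t 11.35 yaw -7.67 F [-0.43 -0.04 -1.49] w 0.0375
(np.float64(0.5654669797408918), np.float64(-0.01341075461248068), 0.19, -7.66) [-0.0011 -0.1721  0.1182] [ 0.0001 -0.0006 -0.0001]
(np.float64(0.5654669797408918), np.float64(-0.01341075461248068), 0.144, -7.66) [-0.0012 -0.1721  0.2102] [ 0.0001 -0.0006 -0.0001]
```

Emit:
play_rows(
  steps=[
    [0,-0.08,0,0,0,0],
    [-0.001,-0.15,0.05,0,0,0],
    [-0.001,-0.172,0.1,0,0,0],
    [-0.001,-0.172,0.15,0,0,0],
    [-0.001,-0.172,0.18,0,0,0],
    [-0.001,-0.172,0.2,0,0,0],
    [-0.001,-0.172,0.21,0,0,0],
    [-0.001,-0.172,0.21,0,0,0],
    [-0.001,-0.172,0.21,0,0,0],
  ],
  jaw=0,
)

```text
time_s: 12.48
eef_pos: [0.5654, -0.0134, 0.1441]
ee_rot: [0.0, 0.998, -0.067, 0.0]
wrist_force: [0.5, -0.2, 0.4]
width: 0.0006
finger_force: 0.0
```

Emit:
play_rows(
  steps=[
    [0,0,0.003,0,0,0],
    [0,0,0.006,0,0,0],
    [0,0,0.008,0,0,0],
    [0,0,0.008,0,0,0],
  ],
)

```text
time_s: 12.98
eef_pos: [0.5651, -0.0134, 0.1394]
ee_rot: [-0.0, 0.998, -0.067, -0.0]
wrist_force: [-0.4, 1.0, 0.3]
width: 0.0004
finger_force: 0.0
```

Emit:
play_rows(
  steps=[
    [0,0,0.001,0,0,0],
    [0,0,0.002,0,0,0],
    [0,0,0.002,0,0,0],
  ],
)

```text
time_s: 13.35
eef_pos: [0.5652, -0.0134, 0.1385]
ee_rot: [0.0, 0.998, -0.067, 0.0]
wrist_force: [-0.3, 0.6, 1.0]
width: 0.0006
finger_force: 0.5
```

Emit:
play_rows(
  steps=[
    [0,0,0.001,0,0,0],
    [0,0,0.001,0,0,0],
    [0,0,0.001,0,0,0],
  ],
)

```text
time_s: 13.72
eef_pos: [0.5652, -0.0134, 0.1382]
ee_rot: [-0.0, 0.998, -0.067, 0.0]
wrist_force: [-1.9, 0.8, 4.5]
width: 0.0001
finger_force: 2.6
```

Emit:
play_rows(
  steps=[
    [0,0,0.001,0,0,0],
    [0,0,0.0018,0,0,0],
    [0,0,0.0018,0,0,0],
  ],
)

```text
time_s: 14.1
eef_pos: [0.5653, -0.0133, 0.1378]
ee_rot: [0.0, 0.998, -0.067, 0.0]
wrist_force: [-3.0, 0.9, 10.3]
width: 0.0007
finger_force: 5.0
```

Emit:
play_rows(
  steps=[
    [0,0.002,0.0003,0,0,0],
    [0,0.005,0.0003,0,0,0],
    [0,0.01,0.0003,0,0,0],
    [0,0.015,0.0003,0,0,0],
    [0,0.02,0.0003,0,0,0],
    [0,0.02,0.0003,0,0,0],
  ],
)

```text
time_s: 14.85
eef_pos: [0.564, -0.0229, 0.1377]
ee_rot: [-0.0, 0.998, -0.067, 0.0]
wrist_force: [-2.2, 3.0, 11.7]
width: 0.0006
finger_force: 5.3
```

```bash
cat > look.py <<'E'
from h import *
import sys
rel()
j=cams.capture("side")[:,:,::-1][135:205,295:395]; k=cams.capture("top")[:,:,::-1][150:250,300:400]
a=cv2.resize(j,None,fx=5,fy=5,interpolation=cv2.INTER_CUBIC);cv2.imwrite(sys.argv[1],a)
i=cams.capture("side").astype(int)
# leading edge along tray y at several tray x: brightness profile of min channel
from scipy.ndimage import map_coordinates
for x in (-.06,-.045,.03,.045,.06):
    ys=np.linspace(-.125,.0,501); P=np.array([tray(x,y,.1322) for y in ys])
    uv=proj("side",P); b=map_coordinates(i[:,:,1],[uv[:,1],uv[:,0]],order=1)
    c=np.where((b[:-1]<130)&(b[1:]>=130))[0]; print(x,(ys[c]*1e3).round(1))
E
python3 look.py pics/l1.png
```

```text
at [ 0.564  -0.0229  0.1377] t 14.85 yaw -7.67 F [-2.25  2.98 11.74] w 0.0006
-0.06 [-54.2]
-0.045 [-54.5]
0.03 [-36.8 -31. ]
0.045 [-36.]
0.06 [-36.]
```

The cover moves with the finger (edge now about -54), with no slip. Another 28 mm before I look closely.

Emit:
play_rows(
  steps=[
    [0,0.003,0,0,0,0],
    [0,0.009,0,0,0,0],
    [0,0.016,0,0,0,0],
    [0,0.023,0,0,0,0],
    [0,0.03,0,0,0,0],
    [0,0.036,0,0,0,0],
    [0,0.036,0,0,0,0],
  ],
)

```text
time_s: 15.88
eef_pos: [0.5616, -0.0408, 0.1377]
ee_rot: [-0.0, 0.998, -0.067, 0.0]
wrist_force: [-3.5, 2.8, 10.7]
width: 0.0007
finger_force: 5.4
```

Emit:
play_rows(
  steps=[
    [0,0.005,0,0,0,0],
    [0,0.011,0,0,0,0],
    [0,0.016,0,0,0,0],
    [0,0.02,0,0,0,0],
    [0,0.02,0,0,0,0],
    [0,0.02,0,0,0,0],
  ],
)

```text
time_s: 16.62
eef_pos: [0.5603, -0.0506, 0.1377]
ee_rot: [-0.0, 0.998, -0.067, 0.0]
wrist_force: [-3.9, 4.0, 11.1]
width: 0.0005
finger_force: 5.4
```

```bash
python3 look.py pics/l2.png
```

```text
at [ 0.5603 -0.0506  0.1377] t 16.625 yaw -7.66 F [-3.86  4.   11.09] w 0.0005
-0.06 [-82.2]
-0.045 [-81.7]
0.03 [-70.2]
0.045 [-70.  -51.8]
0.06 [-69.5]
```

View pics/l2.png

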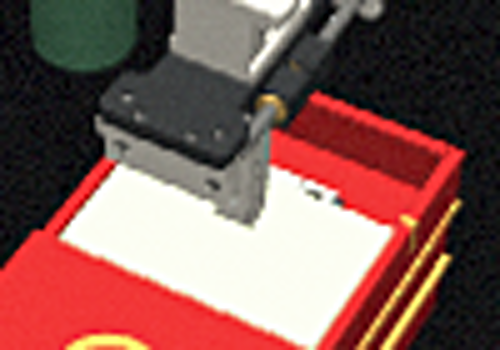

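The cover edge is near -82, short of the line, with the lighter partly under it. I'll work out the gap from edge to line in the starting pictures.

```bash
cat > gap.py <<'E'
from h import *
from scipy.ndimage import map_coordinates
def gap(n,img):
    def prof(x,z,lo,hi):
        ys=np.arange(lo,hi,.00025); uv=proj(n,[tray(x,y,z) for y in ys])
        return ys*1e3,[map_coordinates(img[:,:,c].astype(float),[uv[:,1],uv[:,0]],order=1) for c in range(3)]
    for s in(1,-1):
        m=[];e=[]
        for x in(.077,.079,.081):
            y,b=prof(s*x,.134,-.11,-.07); g=np.clip(b[1]-70,0,None); m.append((y*g).sum()/max(g.sum(),1) if g.max()>40 else np.nan)
        for x in(.05,.055,.06,.065):
            y,b=prof(s*x,.132,-.12,.01); t=(b[2]>125); c=np.where(~t[:-1]&t[1:])[0]; e.append(y[c[0]] if len(c) else np.nan)
        print(n,s,"mark",np.round(m,1),"edge",np.round(e,1))
E
python3 - <<'E'
from gap import *
for n in("side","top"): gap(n,cv2.imread(f"pics/{n}0.png")[:,:,::-1])
E
```

```text
side 1 mark [-89.2 -89.2 -89. ] edge [-45.5 -45.5 -45.5 -45. ]
side -1 mark [-89.3 -88.9 -88.2] edge [-45.  -44.7 -45.7 -45.2]
top 1 mark [-87.  -87.2 -87.2] edge [-43.5 -43.2 -43.  -43.2]
top -1 mark [-87.1 -87.1 -87.1] edge [-43.2 -43.7 -43.  -43.2]
```

Emit:
play_rows(
  steps=[
    [0,0.004,0,0,0,0],
    [0,0.008,0,0,0,0],
    [0,0.012,0,0,0,0],
    [0,0.012,0,0,0,0],
    [0,0.012,0,0,0,0],
  ],
)

```text
time_s: 17.4
eef_pos: [0.5595, -0.0566, 0.1377]
ee_rot: [-0.0, 0.998, -0.067, 0.0]
wrist_force: [-4.3, 2.7, 11.4]
width: 0.0005
finger_force: 5.4
```

Emit:
play_rows(
  steps=[
    [0,0,-0.004,0,0,0],
    [0,0,-0.02,0,0,0],
    [0,0,-0.08,0,0,0],
    [0,0,-0.16,0,0,0],
    [0,-0.08,-0.24,0,0,0],
    [0,-0.2,-0.3,0,0,0],
    [0,-0.32,-0.3,0,0,0],
    [0,-0.44,-0.3,0,0,0],
    [0,-0.56,-0.3,0,0,0],
    [0,-0.56,-0.3,0,0,0],
    [0,-0.56,-0.3,0,0,0],
  ],
)

```text
time_s: 18.77
eef_pos: [0.5966, 0.2201, 0.2868]
ee_rot: [0.0, 0.998, -0.067, -0.0]
wrist_force: [-0.4, -0.6, 0.1]
width: 0.0
finger_force: 0.0
```

```bash
python3 - <<'E'
from gap import *
I={n:cams.capture(n) for n in("side","top")}
for n in I: gap(n,I[n])
a=I["side"][130:210,285:395,::-1]; b=I["top"][150:250,310:400,::-1]
o=np.zeros((500,790,3),np.uint8); o[:320,:440]=cv2.resize(a,(440,320),interpolation=2); b=cv2.resize(b,(342,380),interpolation=2); o[:380,445:787]=b
cv2.imwrite("pics/fin.png",o); rel()
E
```

```text
side 1 mark [-89.2 -89.4 -89. ] edge [-89.  -89.  -89.  -88.5]
side -1 mark [-89.4 -88.8 -88.2] edge [-89.  -88.5 -90.  -89.5]
top 1 mark [-87.1 -87.2 -87.3] edge [-86.7 -87.  -86.7 -86.5]
top -1 mark [-87.1 -87.1 -87.1] edge [-86.7 -87.  -86.5 -86.7]
at [0.5968 0.2192 0.2872] t 18.875 yaw -7.76 F [ 0.37 -0.08  0.3 ] w 0.0005
```

View pics/fin.png

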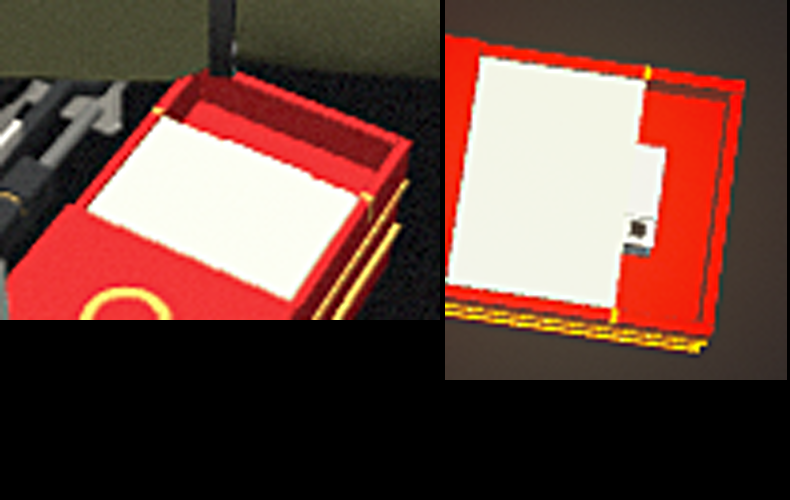

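The cover edge meets the gold line at both rims, within about 0.4 mm. The lighter is still flat inside, and the arm is clear of everything.

```bash
python3 -c "
from station import bot
print(bot.close_job())"
```

```text
the job is handed in; nothing more can be done
None
```

The job is handed in: the lighter lies flat in the top tier, and the cover's leading edge is on the gold line to within about 0.5 mm by the final pictures. The highest pressing force read on the cover was 11.7 N, and the arm was clear of everything at hand-in, at about 19 s.

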